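# Swing a slotted bracket strap about its post, past a catch and home

### The arm

A 6-joint arm with a two-finger parallel gripper is mounted at the origin on the work surface. World frame = base frame: x ahead of the robot, y to its left, z up, the work surface at z = 0. Lengths are in mm, angles in rad, forces in N, time in s.
With the tool pointing down it reaches from about 350 to 875 mm from the base axis. Payload 4.2 kg.
Tool frame: the origin (TCP) lies between the finger pads; the fingertips stand 25 mm ahead of it and the grasp point (between the pads) lies 6 mm ahead of it; z points along the fingers, y is the line along which they close (so a half turn about z gives the same grasp; the last joint's range is limited). The gripper opens to 85 mm and grips with 20 to 120 N. Pads are 22 mm wide; open, the fingers measure 114 mm over their backs; the gripper's body (76 mm by 85 mm) begins 54 mm behind the grasp point. The pads swing forward as they close: fully open they stand 13 mm farther back than shut.
Start: joints at [-0.926, 0.385, 0.008, 0, -1.194, -0.259], TCP at [235.201, -579.033, 256.312] pointing down, gripper open.
Joint ranges: [-3.14, 3.14], [-1.21, 2.06], [-1.07, 1.41], [-3.16, 2.05], [-2.99, -0.16], [-3.1, 3.1]. Speed limits (rad/s): [2.79, 2.79, 3.14, 3.14, 3.14, 3.14].

### API

Orientations are given as a unit quaternion [x, y, z, w].
In Python, from bench import read_state, get_image, job_done gives the robot as it stands.
- The arm moves only by the tool play_rows, never from a script. Its argument "series" is a list of rows, each a list of 6 numbers: the shift along the world's x, y, z in mm, then the turn, a rotation vector about the world's x, y, z in units of 6 degrees (1.0 is 6 degrees). A call has 1 to 20 rows; each row shifts and turns the commanded pose from where the row before left it; what a row does not reach is not made up. A row lasts 1/12 s, in which the tool goes at most 41.7 mm and 7.16 degrees, less where a joint would pass 70% of its speed; a pose out of reach is approached as far as the arm can. A call is refused whole if a number of a shift passes 41.7 or a number of a turn 1, either way. A call with a gripper value outside its range is refused whole. "gripper" is the opening, from 0 (shut) to 1 (fully open), set as the call begins (left out, the last holds). The fingers move at their own pace and stop on an object; the grip force is fixed at half the most. Time passes only in rows, so rows that do not move let the fingers close. It gives the time, the measured TCP pose, the force, the opening and the grip force at its end, in the units of the state.
- read_state(): the state, without advancing time (a new reading comes with each control period).
- get_image(name): name is "scene" or "top"; returns a dict with "image" (400x640x3 uint8, red, green, blue), "fx", "fy", "cx", "cy" (pixels), "eye" and "rotation" of the camera in the world. Camera axes: x right, y down, z forward; pixel columns grow to the right and rows downward; lengths in mm; the calibration is good to about 2 mm. A picture is of the moment at which its call begins. There is no depth.
- job_done(): hands the job in; it is judged then, once.
The state is a dict: "clock": time; "joints": joint angles; "joint_vel": joint speeds; "joint_efforts": joint torques, N m; "position": TCP position; "ee_rot": TCP orientation; "contact_force": force on the tool from outside, world axes, zero at the start; "wrist_torque": the same for the moment, N m; "gripper_width": finger opening in mm; "grasp_force": force on a finger pad.
Only numpy, scipy, OpenCV 4.12 (cv2) and the standard library are available. Lean on these libraries where they do the work, as an engineer would, in place of code of your own. Each camera call takes 0.05 s, during which the arm holds its last target. There are 200 camera calls.

### The job

On the plywood setting-up board, slide the slotted end of the aluminium bracket strap onto the upright pivot post until it bottoms, while the strap still stands askew; then swing the other end round about the post, past the spring catch with the wedge nose. Press it home against the end of the stop screw with 15 to 20 N for half a second, never putting more than 22 N on the post or the screw, then let go, leaving the strap lying flat on the board, held against the screw by the catch, and nothing else disturbed.

Things in the scene. Friction and masses are not known exactly. Their poses are not given: they have to be found in the camera images.
- board: smooth waxed plywood board (friction about 0.1), 380 mm (its x) by 400 mm (its y), 12 mm thick, fixed to the red bench; origin at the centre of its underside, z up. Post, stop and spring catch are fixed on its top face. The strap is finally to lie along board y, slot on the post, toe toward +y, swung in from the board's -x side; it is 190 mm from post to stop along board y
- post: the upright round steel pivot post, 14 mm diameter, 36 mm tall; origin on its axis at the board's top face, axes as the board's
- stop: aluminium stop block beyond the line, 30 mm tall, with a level steel screw (10 mm thick, axis 13 mm above the board) whose end faces board -x. Axes as the board's; origin on the board's top face below the screw's end at mid setting, which puts the strap exactly parallel to board y. The real setting is up to 8.5 mm off toward +x or -x, is not measured and must be felt; it does not give
- nose_tip (a point): on the board's top face below the tip of the spring catch's black nylon nose at rest, an upright wedge 6 to 24 mm above the board. It backs off up to 16 mm to board +y against 3 to 4.5 N. It stands 12 mm into the toe's path; passing takes under 8 N; then it springs out behind the toe's -x corner and holds the strap to post and screw. Its block, 50 x 40 x 34 mm tall, begins 35 mm to +y
- strap: loose aluminium bar, 30 mm wide (its x), 25 mm tall, 0.25 to 0.4 kg, flat on the board; origin at its underside near the middle; +y to the square toe end (125 mm off), -y to the slotted end (122 mm off). Slot 17 mm wide, mouth flared to 24 mm, bottom 93 mm from the origin. Starts 0.35 to 0.65 rad counter-clockwise of the board, slot facing the post but short of it
- strap_slot (a point): point on the strap's underside on its centre line where the post's axis lies when the slot has bottomed on the post (100 mm from the strap's origin toward -y, 7 mm before the slot's bottom)
- strap_toe (a point): point on the strap's underside at the middle of its toe end (125 mm from the strap's origin toward +y)
- dome_camera: bystander: white dome camera, 84 mm across, 60 mm tall, loose on the board beyond the line; origin at its underside
- screw_cup: bystander: small steel cup, 56 mm across, 40 mm tall, loose on the board beyond the line; origin at its underside
- power_brick: bystander: black power brick, 45 by 85 by 28 mm, loose on the board on the robot's side of the post; origin at its underside
- black_camera: bystander: black dome camera, 100 mm across, 70 mm tall, on the bench; origin at its underside
- screwdriver: bystander: screwdriver lying on the bench
- bit_case: bystander: flat yellow case, 80 by 130 by 28 mm, on the bench
- bullet_camera: bystander: white tubular camera on a foot plate, 130 mm long, 60 mm tall, on the bench
Not all that is in view belongs to the job. There is more than one size of the strap; the one meant has the size given above.

How it is judged:
By the outcome, as a careful person would: the job done as asked, in the order asked, and still so for the second after the job is handed in, with the robot touching nothing.
It also fails if it takes over 62 s, if anything falls off the work surface, if the arm or the gripper's body presses on something with over 40 N, if the wrist force passes 120 N, or if a joint passes its speed limit or range.

## Working session

There is one attempt and no reset: what is moved stays moved. The work goes in short steps, Python scripts to look and compute and a tool call to move; the robot and the scene stay as the last step left them, time stands still between calls to the robot, and variables do not carry over. Pictures are saved under pics/ and viewed, at most 10 in all, crops included, and the job is handed in when it is done.

Besides the shell and the picture viewer there is one more tool, called after "Emit:" in YAML: its name, and indented under it one key for each argument. play_rows: Moves the arm, as the interface text tells. Its arguments: {"type":"object","properties":{"series":{"type":"array","items":{"type":"array","items":{"type":"number"}}},"gripper":{"type":"number"}},"required":["series"]}

```bash
mkdir -p pics; ls; cat > h.py <<'E'
import numpy as np, cv2
from bench import read_state, get_image
def snap(name,fn):
    d=get_image(name); cv2.imwrite('pics/'+fn,cv2.cvtColor(d['image'],cv2.COLOR_RGB2BGR))
    np.savez('pics/'+fn+'.npz',**{k:np.array(v) for k,v in d.items()}); return d
def ray(d,u,v,z):
    R=np.array(d['rotation']).reshape(3,3); e=np.array(d['eye'])
    r=R@np.array([(u-d['cx'])/d['fx'],(v-d['cy'])/d['fy'],1]); return e+r*(z-e[2])/r[2]
def proj(d,p):
    R=np.array(d['rotation']).reshape(3,3); c=R.T@(np.array(p)-np.array(d['eye'])); return [float(d['fx']*c[0]/c[2]+d['cx']),float(d['fy']*c[1]/c[2]+d['cy'])]
E
python3 - <<'E'
from h import *
for n in('top','scene'):
    d=snap(n,n+'0.png'); print(n,d['eye'],d['fx'],d['rotation'])
s=read_state(); print(s)
E
```

```text
pics
top [ 388.60905363  -17.83385532 1378.45930328] 473.07247341061077 [-0.70619395  0.70681587 -0.02970808  0.02861575]
scene [1124.72374083 -150.27162774 1130.59671609] 463.1068371360336 [ 0.75224782  0.60128391 -0.17147425 -0.20779187]
{'clock': 0.1, 'joints': array([-9.26370674e-01,  3.85494974e-01,  6.78325178e-03, -4.34315256e-04,
       -1.19401303e+00, -2.58600334e-01]), 'joint_vel': array([-0.00180992, -0.00337964,  0.00245955,  0.00053148,  0.00095574,
        0.00121979]), 'joint_efforts': array([-4.71516159e-04, -3.93319845e+01,  1.88928759e+01,  4.19796154e+00,
       -2.58668413e-03,  2.44331424e-06]), 'position': array([ 235.0469201 , -578.61518039,  255.32991127]), 'ee_rot': array([-1.91639632e-01,  9.81464865e-01,  9.55660824e-04, -2.39093525e-04]), 'contact_force': array([-0.38957769,  0.42920295,  0.23143254]), 'wrist_torque': array([-0.04044994,  0.00064331,  0.03112856]), 'grasp_force': 0.0, 'gripper_width': 85.26450837982675}
```

View pics/top0.png

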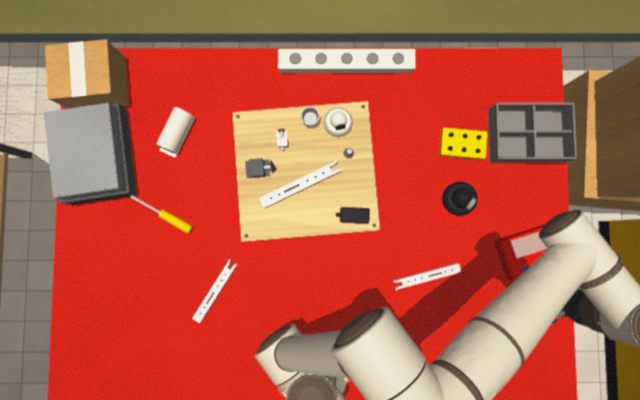

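View pics/scene0.png

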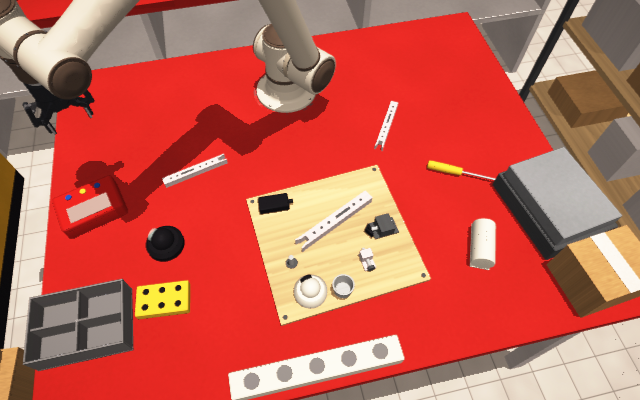

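The top view shows the board's corners at about (234,111), (368,101), (379,230) and (242,241). The post is near (348,152), and the strap runs from its slot at (338,167) to its toe at (264,203). The catch is at (260,168), the stop at (282,140), and the brick at (354,215). I'll enlarge the board area of both views.

```bash
sed -i "s/R=np.array(d\['rotation'\]).reshape(3,3)/R=Rotation.from_quat(d['rotation']).as_matrix()/; s/^import numpy as np, cv2/import numpy as np, cv2\nfrom scipy.spatial.transform import Rotation/" h.py
python3 - <<'E'
from h import *
a=cv2.imread('pics/top0.png')[95:245,228:388]; a=cv2.resize(a,None,fx=5,fy=4*1.25,interpolation=cv2.INTER_CUBIC)[:600]
b=cv2.imread('pics/scene0.png')[160:325,240:435]; b=cv2.resize(b,None,fx=4,fy=4,interpolation=cv2.INTER_CUBIC)[:600]
cv2.imwrite('pics/ta.png',a); cv2.imwrite('pics/sa.png',b)
E
```

```text
(no output)
```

View pics/ta.png

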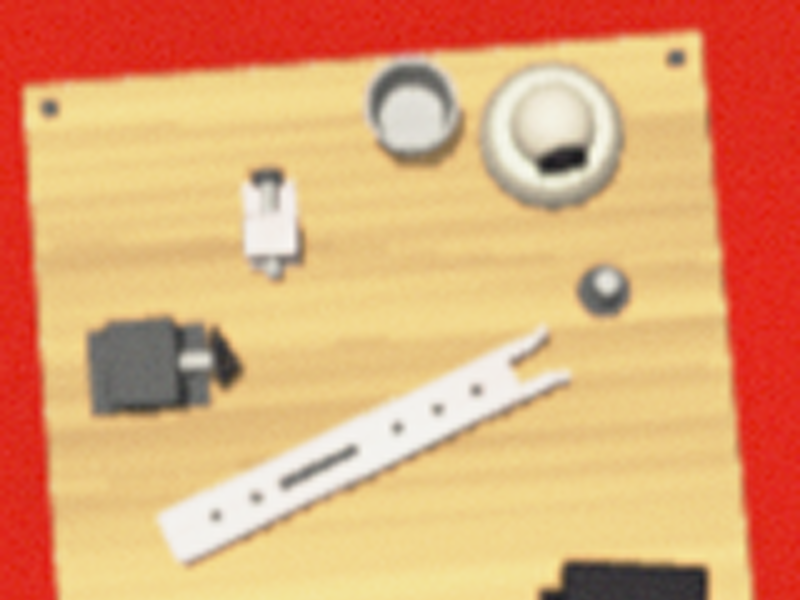

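View pics/sa.png

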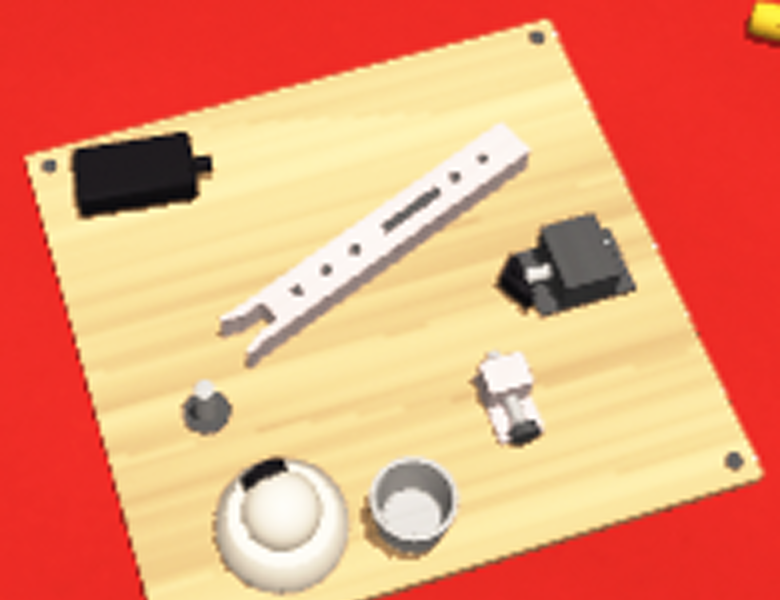

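The top crop (×5) shows the post's bright top at (606,280) on a dark base disc at (604,290). The nose tip is at (241,370), and the screw end at (272,277) faces down. The strap's toe corners are at (158,518) and (188,563), and the slot bottom is near (515,375). The scene crop (×4) agrees. Now for metric measurements.

```bash
cat > m.py <<'E'
from h import *
def load(fn):
    z=np.load('pics/'+fn+'.npz'); return {k:z[k] for k in z}
def largest(m):
    c,_=cv2.findContours(m.astype(np.uint8),cv2.RETR_EXTERNAL,cv2.CHAIN_APPROX_NONE); return max(c,key=cv2.contourArea)
def board(d):
    im=d['image'].astype(int); m=(im[...,1]<90)&(im[...,0]>120)      # red bench
    nb=~m; nb=cv2.morphologyEx(nb.astype(np.uint8),cv2.MORPH_OPEN,np.ones((9,9)))
    return nb
E
python3 - <<'E'
from m import *
off={'top0.png':(228,95,5),'scene0.png':(240,160,4)}
def P(fn,c,z):
    d=load(fn);o=off[fn]; return ray(d,(c[0]+.5)/o[2]-.5+o[0],(c[1]+.5)/o[2]-.5+o[1],z)[:2]
for fn in off:
    d=load(fn); im=d['image'].astype(np.uint8); hsv=cv2.cvtColor(im,cv2.COLOR_RGB2HSV)
    m=cv2.inRange(hsv,(12,50,90),(35,255,255)); x=np.zeros_like(m); o=off[fn]; x[o[1]-5:o[1]+175,o[0]-5:o[0]+200]=1; m=m*x
    c=largest(m>0); h=cv2.convexHull(c); q=cv2.approxPolyDP(h,6,True)[:,0]
    # refine edges: fit lines to hull contour points near each side
    pts=c[:,0].astype(float); lines=[]
    for i in range(4):
        a,b=q[i].astype(float),q[(i+1)%4].astype(float); t=(b-a)/np.linalg.norm(b-a); n=np.array([-t[1],t[0]])
        s=(pts-a)@t; k=(abs((pts-a)@n)<2.5)&(s>8)&(s<np.linalg.norm(b-a)-8)
        lines.append(cv2.fitLine(pts[k].astype(np.float32),cv2.DIST_HUBER,0,.01,.01).ravel())
    cs=[]
    for i in range(4):
        l1,l2=lines[i-1],lines[i]; t=np.linalg.solve(np.array([l1[:2],-l2[:2]]).T,l2[2:]-l1[2:]); cs.append(ray(d,*(l1[2:]+t[0]*l1[:2]),12)[:2])
    cs=np.array(cs); print(fn,'board',len(q),cs.round(1).tolist(),'c',cs.mean(0).round(1),'len',[round(float(np.linalg.norm(cs[i]-cs[i-1])),1) for i in range(4)],'ang',[round(float(np.arctan2(*(cs[i]-cs[i-1])[::-1])),3) for i in range(4)])
    # strap
    w=cv2.inRange(hsv,(0,0,205),(180,45,255))*x; c=largest(w>0); r=cv2.minAreaRect(c.astype(np.float32)); 
    wc=np.array([ray(d,*p,37)[:2] for p in cv2.boxPoints(r)]); print('strap',wc.round(1).tolist(),[round(float(np.linalg.norm(wc[i]-wc[i-1])),1) for i in range(4)])
t,s='top0.png','scene0.png'
print('post top',P(t,(606,280),48),P(s,(205,387),48),'base',P(t,(604,290),12),P(s,(207,411),12))
print('nose',P(t,(241,370),36),P(t,(241,372),18),'scene',P(s,(499,283),36),P(s,(500,290),18))
print('screw end',P(t,(272,277),25),P(s,(493,353),25))
print('stop blk top', [P(t,p,42).round(1) for p in((245,182),(295,182),(297,252),(247,252))])
print('toe',P(t,(158,518),37),P(t,(186,563),37),P(s,(502,125),37),P(s,(529,153),37))
print('slot bottom',P(t,(513,375),37),P(s,(268,312),37),'tips',P(t,(545,330),37),P(t,(568,375),37),P(s,(222,328),37),P(s,(250,358),37))
print('brick',P(t,(565,562),40),P(t,(708,568),40),P(s,(75,152),40),P(s,(187,133),40),P(s,(80,213),40))
print('catch blk top',P(t,(90,325),46),P(t,(178,320),46),P(t,(180,408),46))
E
```

```text
top0.png board 4 [[778.5, -162.0], [403.1, -193.3], [370.4, 201.5], [746.2, 232.1]] c [574.5  19.6] len [395.4, 376.7, 396.2, 377.1] ang [-1.489, -3.058, 1.654, 0.081]
strap [[493.4, 150.4], [600.1, -70.5], [571.5, -84.0], [465.1, 136.6]] [31.4, 245.3, 31.6, 244.9]
scene0.png board 4 [[375.4, 201.5], [751.3, 231.9], [783.1, -162.1], [407.0, -192.4]] c [579.2  19.7] len [395.2, 377.1, 395.3, 377.3] ang [1.651, 0.081, -1.49, -3.061]
strap [[574.7, -84.2], [463.6, 141.0], [496.5, 150.2], [604.4, -73.0]] [31.7, 251.1, 34.2, 247.9]
post top [ 625.5534277 -105.9389608] [ 626.48866538 -105.03272095] base [ 626.05905638 -107.11806218] [ 627.07069097 -105.58746619]
nose [575.7655428  102.41108582] [577.10622773 104.01574409] scene [590.1350359 101.2279432] [586.63349993 104.55680854]
screw end [631.53533695  85.81413732] [633.96443894  85.63369077]
stop blk top [array([683.6, 100.3]), array([683.6,  71.6]), array([642.9,  70.3]), array([643. ,  98.9])]
toe [490.82042229 148.96005515] [465.18437899 132.82469197] [470.81568457 137.32797534] [497.21215143 149.21832657]
slot bottom [572.63098601 -53.15980701] [577.56356803 -53.48571212] tips [598.58580106 -71.55896222] [572.60785406 -84.60185269] [582.33920315 -85.44749575] [607.68576194 -71.99183349]
brick [465.3965852  -82.23143642] [ 461.92321796 -163.24243776] [ 427.97914518 -158.08677364] [429.98597011 -79.33306609] [ 477.06535565 -162.51966558]
catch blk top [600.23006161 187.53639239] [603.06628035 137.52991048] [552.67580022 135.95726585]
```

Emit:
play_rows:
  series:
    - [13.9,32.8,-5,0,0,0.78]
    - [13.9,32.8,-5,0,0,0.78]
    - [13.9,32.8,-5,0,0,0.78]
    - [13.9,32.8,-5,0,0,0.78]
    - [13.9,32.8,-5,0,0,0.78]
    - [13.9,32.8,-5,0,0,0.78]
    - [13.9,32.8,-5,0,0,0.78]
    - [13.9,32.8,-5,0,0,0.78]
    - [13.9,32.8,-5,0,0,0.78]
    - [13.9,32.8,-5,0,0,0.78]
    - [13.9,32.8,-5,0,0,0.78]
    - [13.9,32.8,-5,0,0,0.78]
    - [13.9,32.8,-5,0,0,0.78]
    - [13.9,32.8,-5,0,0,0.78]
    - [13.9,32.8,-5,0,0,0.78]
    - [13.9,32.8,-5,0,0,0.78]
    - [13.9,32.8,-5,0,0,0.78]
    - [13.9,32.8,-5,0,0,0.78]
    - [13.9,32.8,-5,0,0,0.78]
    - [13.9,32.8,-5,0,0,0.78]
  gripper: 1

```text
clock: 1.77
position: [513.3, 78.7, 155.8]
ee_rot: [0.848, -0.53, -0.0, 0.0]
contact_force: [0.6, -0.5, 0.7]
gripper_width: 85.5
grasp_force: 0.0
```

Emit:
play_rows:
  series:
    - [0,-0.3,-12,0,0,0]
    - [0,-0.3,-12,0,0,0]
    - [0,-0.3,-12,0,0,0]
    - [0,-0.3,-12,0,0,0]
    - [0,-0.3,-12,0,0,0]
    - [0,-0.4,-12,0,0,0]
    - [0,0,-12,0,0,0]
    - [0,0,-12,0,0,0]
    - [0,0,-8,0,0,0]
    - [0,0,-4,0,0,0]
    - [0,0,-2,0,0,0]
    - [0,0,0,0,0,0]
    - [0,0,0,0,0,0]
  gripper: 0.6

```text
clock: 2.85
position: [513.5, 75.2, 46.7]
ee_rot: [0.847, -0.532, 0.0, -0.0]
contact_force: [0.8, -0.2, 0.2]
gripper_width: 51.0
grasp_force: 0.0
```

```bash
python3 - <<'E'
from h import *
s=read_state(); print(s['position'],s['ee_rot'],s['contact_force'],s['gripper_width'],s['joints'])
d=snap('scene','s1.png'); im=cv2.imread('pics/s1.png')[150:300,240:440]; cv2.imwrite('pics/s1c.png',cv2.resize(im,None,fx=4,fy=4,interpolation=cv2.INTER_CUBIC))
E
```

```text
[513.52187927  75.18507055  46.69659624] [ 8.46712321e-01 -5.32050832e-01  2.50485039e-04 -3.06990832e-04] [ 0.82921604 -0.18298882  0.16921298] 51.037949987385176 [ 4.58422687e-01  4.64052767e-01 -4.99448291e-01  1.84396311e-04
 -6.06509848e-01 -9.81960412e-03]
```

View pics/s1c.png

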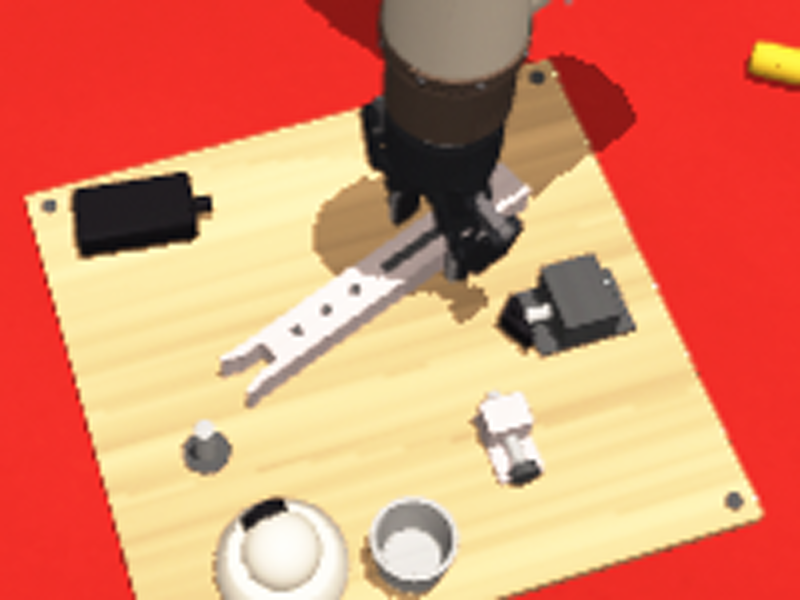

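The fingers straddle the strap well clear of the catch, with about 51 mm of opening. I'll go down a little further and close.

Emit:
play_rows:
  series:
    - [0,0,-2,0,0,0]
    - [0,0,-2,0,0,0]
    - [0,0,0,0,0,0]

```text
clock: 3.15
position: [513.0, 75.0, 42.2]
ee_rot: [0.847, -0.532, -0.0, 0.0]
contact_force: [-0.1, 0.7, 0.1]
gripper_width: 51.3
grasp_force: 0.0
```

Emit:
play_rows:
  series:
    - [0,0,0,0,0,0]
    - [0,0,0,0,0,0]
    - [0,0,0,0,0,0]
    - [0,0,0,0,0,0]
    - [0,0,0,0,0,0]
    - [0,0,0,0,0,0]
    - [0,0,0,0,0,0]
    - [0,0,0,0,0,0]
  gripper: 0.3

```text
clock: 3.82
position: [513.4, 75.2, 42.6]
ee_rot: [0.847, -0.532, 0.0, -0.0]
contact_force: [-0.3, 0.4, 5.7]
gripper_width: 28.6
grasp_force: 61.4
```

```bash
python3 - <<'E'
from h import *
s=read_state(); print(s['position'],s['ee_rot'],s['contact_force'],s['wrist_torque'],s['gripper_width'],s['grasp_force'])
E
```

```text
[513.40751348  75.15043491  42.60592733] [ 8.46720422e-01 -5.32038026e-01  1.73665491e-04 -1.88183806e-04] [-0.29215448  0.35796919  5.68607545] [0.10683397 0.29552569 0.01521513] 28.62590696787945 61.35483741760254
```

Emit:
play_rows:
  series:
    - [0,0,1,0,0,0]
    - [3.4,1.6,0,0,0,0]
    - [3.4,1.6,0,0,0,0]
    - [3.4,1.6,0,0,0,0]
    - [3.4,1.6,0,0,0,0]
    - [3.4,1.6,0,0,0,0]
    - [3.4,1.6,0,0,0,0]
    - [2.8,-5.9,0,0,0,0]
    - [2.8,-5.9,0,0,0,0]
    - [0,0,0,0,0,0]
    - [0,0,0,0,0,0]

```text
clock: 4.73
position: [539.1, 72.2, 43.2]
ee_rot: [0.846, -0.533, -0.0, 0.0]
contact_force: [0.2, -0.4, -4.2]
gripper_width: 28.8
grasp_force: 60.4
```

```bash
python3 - <<'E'
from h import *
s=read_state(); print(s['position'],s['ee_rot'],s['contact_force'],s['wrist_torque'],s['gripper_width'],s['grasp_force'])
d=snap('scene','s2.png');e=snap('top','t2.png')
a=cv2.imread('pics/t2.png')[135:175,320:370]; b=cv2.imread('pics/s2.png')[230:285,270:325]
im=np.hstack([cv2.resize(a,(400,320),interpolation=cv2.INTER_CUBIC),cv2.resize(b,(385,385),interpolation=cv2.INTER_CUBIC)[:320]]); cv2.imwrite('pics/c2.png',im)
E
```

```text
[539.11483968  72.17055309  43.15705422] [ 8.46340103e-01 -5.32642828e-01 -1.59432327e-04  1.49478985e-04] [ 0.20026777 -0.41821429 -4.22779266] [ 0.11282672 -0.02313122  0.00444531] 28.77240972180648 60.38929581642151
```

View pics/c2.png

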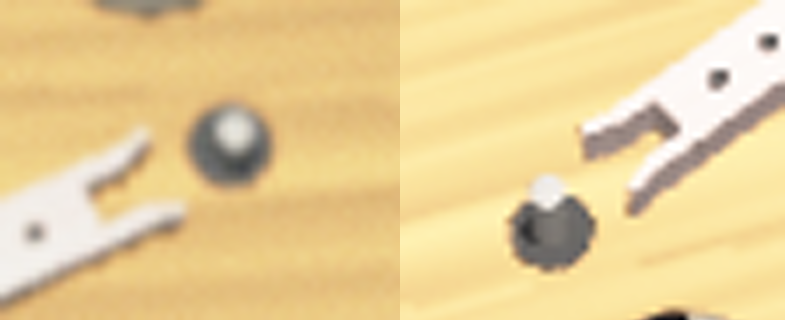

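The left (top, ×8) shows the post's top at (233,132), the slot tips at about (148,133) and (184,212), and a hole at (34,233). The right (scene, ×7) shows the post's top at (547,190), the tips at (583,130) and (632,190), and holes at (718,78) and (768,42). The slot points at the post, so I'll compute the lateral error.

```bash
python3 - <<'E'
from m import *
v=np.array([.901,.4338]);u=np.array([-.4338,.901])
q=np.array(read_state()['ee_rot']); Y=Rotation.from_quat(q).as_matrix()[:2,1]; v=-Y; u=np.array([-v[1],v[0]]); tcp=read_state()['position'][:2]
def T(c,z): return ray(load('t2.png'),(c[0]+.5)/8-.5+320,(c[1]+.5)/8-.5+135,z)[:2]
def S(c,z): return ray(load('s2.png'),(c[0]-400+.5)/7-.5+270,(c[1]+.5)/7-.5+230,z)[:2]
for f,post,base,o in((T,(233,132),(229,144),[(34,233),(94,203),(148,133),(184,212)]),(S,(547,190),(552,230),[(718,78),(768,42),(583,130),(632,190)])):
    p=f(post,48); b=f(base,12)
    print('post',p.round(1),b.round(1),'tcp rel post u,v',((tcp-p)@u).round(1),((tcp-p)@v).round(1))
    for c in o: r=f(c,38)-p; print('  ',c,'u',(r@u).round(1),'v',(r@v).round(1))
print(u,v,tcp)
# strap edges direction from the top image
d=load('t2.png'); im=d['image'].astype(np.uint8); hsv=cv2.cvtColor(im,cv2.COLOR_RGB2HSV); w=cv2.inRange(hsv,(0,0,190),(180,45,255)); w[:140]=0;w[:,:295]=0;w[:,344:]=0;w[190:]=0
c=largest(w>0);r=cv2.minAreaRect(c.astype(np.float32)); wc=np.array([ray(d,*p,38)[:2] for p in cv2.boxPoints(r)]); print(((wc-T((233,132),48))@np.array([u,v]).T).round(1).tolist())
E
```

```text
post [ 624.2 -105.6] [ 626.2 -106.5] tcp rel post u,v 197.5 0.3
   (34, 233) u 78.7 v -0.6
   (94, 203) u 54.7 v -0.2
   (148, 133) u 26.2 v 14.2
   (184, 212) u 27.1 v -17.1
post [ 627.2 -106. ] [ 627.2 -105.8] tcp rel post u,v 199.1 -2.2
   (718, 78) u 80.2 v -0.8
   (768, 42) u 104.4 v -0.9
   (583, 130) u 27.5 v -15.1
   (632, 190) u 26.9 v 15.5
[-0.43320025  0.90129763] [0.90129763 0.43320025] [538.96233932  72.53940996]
[[150.4, 14.9], [28.2, 15.2], [28.5, -16.6], [150.4, -16.8]]
```

Emit:
play_rows:
  series:
    - [0.6,0.3,0,0,0,0]
    - [2.2,-4.5,0,0,0,0]
    - [2.2,-4.5,0,0,0,0]
    - [2.1,-4.5,0,0,0,0]
    - [2.2,-4.5,0,0,0,0]
    - [2.2,-4.5,0,0,0,0]
    - [2.1,-4.5,0,0,0,0]
    - [2.2,-4.5,0,0,0,0]
    - [2.1,-4.5,0,0,0,0]
    - [0,0,0,0,0,0]
    - [0,0,0,0,0,0]

```text
clock: 5.75
position: [557.1, 36.8, 43.2]
ee_rot: [0.846, -0.532, -0.0, 0.0]
contact_force: [0.0, 0.8, -3.5]
gripper_width: 28.8
grasp_force: 60.4
```

Emit:
play_rows:
  series:
    - [0.4,-0.9,0,0,0,0]
    - [0.4,-0.9,0,0,0,0]
    - [0.4,-0.9,0,0,0,0]
    - [0.4,-0.9,0,0,0,0]
    - [0,0,0,0,0,0]

```text
clock: 6.17
position: [558.7, 33.5, 43.3]
ee_rot: [0.847, -0.532, 0.0, -0.0]
contact_force: [0.6, 0.1, -3.7]
gripper_width: 28.6
grasp_force: 60.4
```

Emit:
play_rows:
  series:
    - [0.4,-0.9,0,0,0,0]
    - [0.4,-0.9,0,0,0,0]
    - [0,0,0,0,0,0]

```text
clock: 6.42
position: [559.6, 31.7, 43.3]
ee_rot: [0.847, -0.532, 0.0, 0.0]
contact_force: [-0.0, -0.4, -3.3]
gripper_width: 28.6
grasp_force: 60.4
```

Emit:
play_rows:
  series:
    - [0.4,-0.9,0,0,0,0]
    - [0,0,0,0,0,0]

```text
clock: 6.58
position: [560.0, 30.8, 43.3]
ee_rot: [0.847, -0.532, 0.0, 0.0]
contact_force: [-0.1, -0.5, -3.9]
gripper_width: 29.0
grasp_force: 60.4
```

Emit:
play_rows:
  series:
    - [0.4,-0.9,0,0,0,0]
    - [0,0,0,0,0,0]

```text
clock: 6.75
position: [560.4, 29.9, 43.3]
ee_rot: [0.847, -0.532, 0.0, -0.0]
contact_force: [0.2, 0.6, -3.9]
gripper_width: 28.6
grasp_force: 60.4
```

Emit:
play_rows:
  series:
    - [0.2,-0.45,0,0,0,0]
    - [0,0,0,0,0,0]

```text
clock: 6.92
position: [560.5, 29.5, 43.3]
ee_rot: [0.847, -0.532, 0.0, -0.0]
contact_force: [0.3, -0.1, -4.6]
gripper_width: 28.2
grasp_force: 60.4
```

Emit:
play_rows:
  series:
    - [0.2,-0.45,0,0,0,0]
    - [0,0,0,0,0,0]

```text
clock: 7.08
position: [560.8, 29.0, 43.3]
ee_rot: [0.847, -0.532, 0.0, -0.0]
contact_force: [-0.1, -0.5, -4.2]
gripper_width: 28.4
grasp_force: 60.4
```

Emit:
play_rows:
  series:
    - [0.2,-0.45,0,0,0,0]
    - [0,0,0,0,0,0]

```text
clock: 7.25
position: [561.0, 28.6, 43.3]
ee_rot: [0.847, -0.532, 0.0, -0.0]
contact_force: [0.0, 1.2, -3.5]
gripper_width: 28.9
grasp_force: 60.4
```

Emit:
play_rows:
  series:
    - [0.2,-0.45,0,0,0,0]
    - [0,0,0,0,0,0]

```text
clock: 7.42
position: [561.1, 28.1, 43.3]
ee_rot: [0.847, -0.532, -0.0, 0.0]
contact_force: [0.2, -0.0, -5.1]
gripper_width: 28.7
grasp_force: 60.4
```

Emit:
play_rows:
  series:
    - [0.2,-0.45,0,0,0,0]
    - [0,0,0,0,0,0]

```text
clock: 7.58
position: [561.3, 27.7, 43.3]
ee_rot: [0.847, -0.532, 0.0, -0.0]
contact_force: [-0.2, -0.1, -2.9]
gripper_width: 28.5
grasp_force: 60.4
```

Emit:
play_rows:
  series:
    - [0.2,-0.45,0,0,0,0]
    - [0,0,0,0,0,0]

```text
clock: 7.75
position: [561.4, 27.4, 43.3]
ee_rot: [0.847, -0.532, -0.0, -0.0]
contact_force: [-1.3, 0.9, -3.6]
gripper_width: 28.9
grasp_force: 60.4
```

Emit:
play_rows:
  series:
    - [0.2,-0.45,0,0,0,0]
    - [0,0,0,0,0,0]

```text
clock: 7.92
position: [561.4, 27.3, 43.2]
ee_rot: [0.847, -0.532, -0.0, -0.0]
contact_force: [-2.3, 4.4, -3.1]
gripper_width: 28.5
grasp_force: 60.4
```

The slot has bottomed at about 5 N along the strap. I'll set it down, let the fingers open slightly to cage it, and plan the swing.

Emit:
play_rows:
  series:
    - [0,0,-0.6,0,0,0]
    - [0,0,0,0,0,0]

```text
clock: 8.08
position: [561.5, 27.3, 42.7]
ee_rot: [0.847, -0.532, -0.0, -0.0]
contact_force: [-2.4, 5.3, -2.7]
gripper_width: 28.5
grasp_force: 60.7
```

Emit:
play_rows:
  series:
    - [0,0,0,0,0,0]
    - [0,0,0,0,0,0]
    - [0,0,0,0,0,0]
    - [0,0,0,0,0,0]
  gripper: 0.48

```text
clock: 8.42
position: [562.3, 26.6, 43.2]
ee_rot: [0.847, -0.532, 0.001, -0.0]
contact_force: [-0.4, 0.3, -0.4]
gripper_width: 40.6
grasp_force: 0.0
```

```bash
cat > sw.py <<'E'
import sys; from h import *
def plan(phis,g0,R=148.1,P=(626.0,-106.0)):
    f=lambda p:np.array(P)+R*np.array([-np.sin(p),np.cos(p)])+g0*np.array([np.cos(p),np.sin(p)])
    pts=[f(p) for p in phis]; print('start',pts[0].round(1))
    for i in range(1,len(phis)): print((pts[i]-pts[i-1]).round(1).tolist(),round(np.degrees(phis[i]-phis[i-1])/6,3),'->',pts[i].round(1))
if __name__=='__main__':
    s=read_state(); Y=Rotation.from_quat(s['ee_rot']).as_matrix()[:2,1]; phi=np.arctan2(-Y[1],-Y[0]); print(s['position'].round(2),phi,s['contact_force'].round(1),s['gripper_width'])
    plan(np.linspace(phi,.07,14),4.5)
E
python3 sw.py
```

```text
[562.29  26.59  43.2 ] 0.4487051155916884 [-0.4  0.3 -0.4] 40.6179073948867
start [565.8  29.4]
[4.0, 1.7] -0.278 -> [569.8  31.1]
[4.0, 1.6] -0.278 -> [573.8  32.7]
[4.1, 1.5] -0.278 -> [577.9  34.1]
[4.1, 1.3] -0.278 -> [582.   35.5]
[4.1, 1.2] -0.278 -> [586.1  36.7]
[4.2, 1.1] -0.278 -> [590.3  37.8]
[4.2, 1.0] -0.278 -> [594.5  38.8]
[4.2, 0.9] -0.278 -> [598.7  39.6]
[4.3, 0.7] -0.278 -> [603.   40.4]
[4.3, 0.6] -0.278 -> [607.2  41. ]
[4.3, 0.5] -0.278 -> [611.5  41.5]
[4.3, 0.4] -0.278 -> [615.8  41.8]
[4.3, 0.2] -0.278 -> [620.1  42.1]
```

Emit:
play_rows:
  series:
    - [1.7,1.4,0,0,0,0]
    - [1.8,1.4,0,0,0,0]
    - [4.0,1.7,0,0,0,-0.278]
    - [4.0,1.6,0,0,0,-0.278]
    - [4.1,1.5,0,0,0,-0.278]
    - [4.1,1.3,0,0,0,-0.278]
    - [4.1,1.2,0,0,0,-0.278]
    - [0,0,0,0,0,0]

```text
clock: 9.08
position: [586.0, 37.0, 42.6]
ee_rot: [0.806, -0.592, 0.0, 0.0]
contact_force: [-0.1, -0.4, -0.5]
gripper_width: 40.9
grasp_force: 0.0
```

```bash
python3 - <<'E'
from h import *
s=read_state(); print(s['position'],s['contact_force'])
e=snap('top','t3.png');d=snap('scene','s3.png')
a=cv2.imread('pics/t3.png')[125:215,250:365]; b=cv2.imread('pics/s3.png')[190:285,270:400]
im=np.vstack([cv2.resize(a,None,fx=4,fy=4,interpolation=cv2.INTER_CUBIC)[:300,:460],cv2.resize(b,None,fx=4,fy=4,interpolation=cv2.INTER_CUBIC)[80:380,:460]]); cv2.imwrite('pics/c3.png',im)
E
```

```text
[585.99488224  36.98948148  42.62482416] [-0.12462572 -0.35149688 -0.5485995 ]
```

View pics/c3.png

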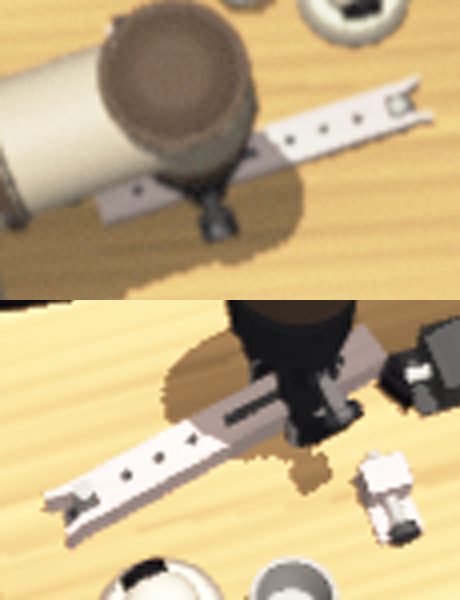

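The top crop (upper) shows the post seated at the slot bottom at (400,104). The scene crop (lower) shows the toe at (370,340), just short of the nose at (390,375). I'll keep swinging and watch the force.

Emit:
play_rows:
  series:
    - [4.2,1.1,0,0,0,-0.278]
    - [4.2,1.0,0,0,0,-0.278]
    - [0,0,0,0,0,0]

```text
clock: 9.43
position: [588.2, 36.7, 42.0]
ee_rot: [0.788, -0.616, -0.004, 0.006]
contact_force: [-9.9, -2.6, 9.1]
gripper_width: 41.0
grasp_force: 5.4
```

Emit:
play_rows:
  series:
    - [2.1,0.5,0,0,0,-0.139]
    - [2.1,0.4,0,0,0,-0.139]
    - [0,0,0,0,0,0]

```text
clock: 9.68
position: [590.5, 37.0, 41.9]
ee_rot: [0.779, -0.627, -0.005, 0.008]
contact_force: [-14.0, -2.8, 11.4]
gripper_width: 40.8
grasp_force: 7.0
```

Emit:
play_rows:
  series:
    - [2.1,0.4,0,0,0,-0.139]
    - [2.1,0.4,0,0,0,-0.139]
    - [0,0,0,0,0,0]

```text
clock: 9.93
position: [591.5, 36.7, 41.7]
ee_rot: [0.769, -0.639, -0.008, 0.011]
contact_force: [-19.6, -4.5, 17.6]
gripper_width: 41.5
grasp_force: 10.2
```

Emit:
play_rows:
  series:
    - [-3,-0.6,0,0,0,0]
    - [-3,-0.6,0,0,0,0]
    - [0,0,2,0,0,0]
    - [0,0,2,0,0,0]
    - [0,0,0,0,0,0]

```text
clock: 10.35
position: [590.6, 37.2, 44.5]
ee_rot: [0.77, -0.639, -0.004, 0.006]
contact_force: [-6.1, -5.0, -2.3]
gripper_width: 41.0
grasp_force: 3.4
```

```bash
python3 sw.py | head -1; python3 - <<'E'
from h import *
e=snap('top','t4.png');d=snap('scene','s4.png')
a=cv2.imread('pics/t4.png')[125:215,250:365]; b=cv2.imread('pics/s4.png')[190:285,270:400]
im=np.vstack([cv2.resize(a,None,fx=4,fy=4,interpolation=cv2.INTER_CUBIC)[:300,:460],cv2.resize(b,None,fx=4,fy=4,interpolation=cv2.INTER_CUBIC)[80:380,:460]]); cv2.imwrite('pics/c4.png',im)
E
```

```text
[590.61  37.16  44.47] 0.18550239791716974 [-6.1 -5.  -2.3] 40.964430918686645
```

View pics/c4.png

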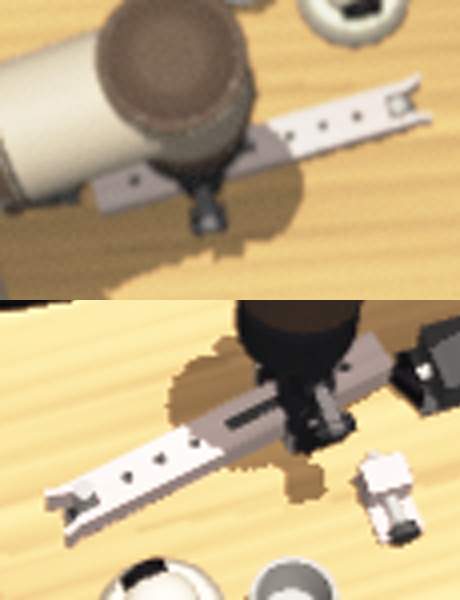

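The toe is now against the nose, which is partly pushed back, and the post is still at the slot bottom. The fingertips had been rubbing on the board, so I raised them. I'll keep pushing without further rotation.

Emit:
play_rows:
  series:
    - [2,0.5,0,0,0,0]
    - [2,0.5,0,0,0,0]
    - [0,0,0,0,0,0]

```text
clock: 10.7
position: [591.2, 37.3, 43.2]
ee_rot: [0.769, -0.639, -0.007, 0.009]
contact_force: [-11.7, -3.3, -0.4]
gripper_width: 41.3
grasp_force: 6.1
```

Emit:
play_rows:
  series:
    - [1.5,0.3,0,0,0,0]
    - [1.5,0.3,0,0,0,0]
    - [0,0,0,0,0,0]

```text
clock: 10.95
position: [601.0, 40.3, 45.3]
ee_rot: [0.77, -0.638, -0.002, 0.002]
contact_force: [-1.6, -0.5, -1.2]
gripper_width: 40.8
grasp_force: 0.8
```

Emit:
play_rows:
  series:
    - [2.1,0.3,0,0,0,-0.139]
    - [2.1,0.3,0,0,0,-0.139]
    - [0,0,0,0,0,0]

```text
clock: 11.2
position: [608.1, 41.9, 46.8]
ee_rot: [0.76, -0.65, 0.0, -0.0]
contact_force: [-1.9, 0.6, -0.8]
gripper_width: 41.3
grasp_force: 0.7
```

Emit:
play_rows:
  series:
    - [2.1,0.3,0,0,0,-0.139]
    - [2.1,0.3,0,0,0,-0.139]
    - [0,0,0,0,0,0]

```text
clock: 11.45
position: [613.4, 42.8, 47.3]
ee_rot: [0.751, -0.66, 0.001, -0.001]
contact_force: [-0.3, 0.0, 0.1]
gripper_width: 41.0
grasp_force: 0.0
```

Emit:
play_rows:
  series:
    - [2.1,0.2,0,0,0,-0.139]
    - [0,0,0,0,0,0]

```text
clock: 11.62
position: [615.3, 42.9, 47.4]
ee_rot: [0.746, -0.666, 0.001, -0.001]
contact_force: [-0.2, 0.6, 0.1]
gripper_width: 41.1
grasp_force: 0.0
```

Emit:
play_rows:
  series:
    - [1.5,0.1,0,0,0,-0.1]
    - [0,0,0,0,0,0]

```text
clock: 11.78
position: [616.0, 42.8, 47.0]
ee_rot: [0.743, -0.67, 0.0, -0.001]
contact_force: [0.8, 0.0, -0.9]
gripper_width: 41.1
grasp_force: 0.0
```

```bash
cat > ang.py <<'E'
import sys; from m import *
def strap(n,fn):
    d=snap(n,fn); im=d['image'].astype(np.uint8)
    # the holes (dark, on the centre line) plus long edges of the lit slot half, via top-face mask
    hsv=cv2.cvtColor(im,cv2.COLOR_RGB2HSV); w=cv2.inRange(hsv,(0,0,195),(180,45,255))
    box=np.array([proj(d,p) for p in ((595,-125,37),(660,-125,37),(650,10,37),(580,10,37))]).astype(int)
    k=np.zeros_like(w); cv2.fillConvexPoly(k,box,255); w&=k
    c=largest(w>0); P=np.array([ray(d,*p,37)[:2] for p in c[:,0].astype(float)]); a=cv2.minAreaRect(P.astype(np.float32)); bp=cv2.boxPoints(a)
    e=[bp[(i+1)%4]-bp[i] for i in range(2)]; L=max(e,key=np.linalg.norm); L=L*np.sign(L[1]); print(n,'strap angle',np.arctan2(-L[0],L[1]).round(3),'size',a[1],'centre',np.round(a[0],1))
strap('top',sys.argv[1]+'t.png'); strap('scene',sys.argv[1]+'s.png')
E
python3 ang.py a5; python3 sw.py|head -1
```

```text
top strap angle 0.1 size (30.274295806884766, 107.12315368652344) centre [621.9 -72.6]
scene strap angle 0.126 size (32.766387939453125, 110.51697540283203) centre [624.  -72.2]
[615.58  42.71  46.86] 0.10340531403765038 [ 1.4 -0.3 -0.3] 40.9416992381276
```

Emit:
play_rows:
  series:
    - [1,0.1,0,0,0,-0.07]
    - [0,0,0,0,0,0]

```text
clock: 12.05
position: [616.5, 42.8, 46.8]
ee_rot: [0.74, -0.672, 0.0, -0.0]
contact_force: [-0.2, 0.5, -0.2]
gripper_width: 40.8
grasp_force: 0.0
```

Emit:
play_rows:
  series:
    - [1,0.1,0,0,0,-0.07]
    - [0,0,0,0,0,0]

```text
clock: 12.22
position: [617.5, 42.8, 46.7]
ee_rot: [0.738, -0.675, 0.0, -0.0]
contact_force: [0.1, 0.0, -0.1]
gripper_width: 41.1
grasp_force: 0.0
```

Emit:
play_rows:
  series:
    - [1,0,0,0,0,-0.07]
    - [0,0,0,0,0,0]

```text
clock: 12.38
position: [618.5, 42.8, 46.7]
ee_rot: [0.735, -0.678, 0.0, -0.0]
contact_force: [-0.1, -0.4, 0.6]
gripper_width: 40.9
grasp_force: 0.0
```

Emit:
play_rows:
  series:
    - [1,0,0,0,0,-0.07]
    - [0,0,0,0,0,0]

```text
clock: 12.55
position: [619.5, 42.8, 46.7]
ee_rot: [0.733, -0.681, 0.0, -0.0]
contact_force: [0.1, 0.5, 1.0]
gripper_width: 40.8
grasp_force: 0.0
```

Emit:
play_rows:
  series:
    - [1,0,0,0,0,-0.07]
    - [0,0,0,0,0,0]

```text
clock: 12.72
position: [620.5, 42.8, 46.7]
ee_rot: [0.73, -0.683, 0.0, -0.0]
contact_force: [-0.1, 0.0, -0.3]
gripper_width: 40.8
grasp_force: 0.0
```

Emit:
play_rows:
  series:
    - [1,0,0,0,0,-0.07]
    - [0,0,0,0,0,0]

```text
clock: 12.88
position: [621.5, 42.8, 46.7]
ee_rot: [0.728, -0.686, 0.0, -0.0]
contact_force: [-1.1, -0.4, 0.0]
gripper_width: 41.2
grasp_force: 0.0
```

```bash
python3 ang.py a6; python3 sw.py|head -1
```

```text
top strap angle 0.062 size (30.362964630126953, 104.0451431274414) centre [622.8 -73.6]
scene strap angle 0.057 size (32.663578033447266, 112.59349060058594) centre [625.8 -71.5]
[621.35  42.81  46.7 ] 0.05929356029602965 [-0.3 -0.3  0.4] 41.21555391823626
```

Emit:
play_rows:
  series:
    - [0.6,0,0,0,0,-0.04]
    - [0,0,0,0,0,0]

```text
clock: 13.15
position: [622.0, 42.8, 46.7]
ee_rot: [0.726, -0.687, 0.0, -0.0]
contact_force: [-0.2, 0.7, -0.5]
gripper_width: 41.0
grasp_force: 0.0
```

Emit:
play_rows:
  series:
    - [0.6,0,0,0,0,-0.04]
    - [0,0,0,0,0,0]

```text
clock: 13.32
position: [622.6, 42.8, 46.7]
ee_rot: [0.725, -0.689, 0.0, -0.0]
contact_force: [-0.3, 0.2, 0.6]
gripper_width: 40.9
grasp_force: 0.0
```

Emit:
play_rows:
  series:
    - [0.6,0,0,0,0,-0.04]
    - [0,0,0,0,0,0]

```text
clock: 13.48
position: [623.2, 42.8, 46.7]
ee_rot: [0.723, -0.69, 0.0, -0.0]
contact_force: [0.3, -0.1, -0.3]
gripper_width: 40.7
grasp_force: 0.0
```

Emit:
play_rows:
  series:
    - [0.6,0,0,0,0,-0.04]
    - [0,0,0,0,0,0]

```text
clock: 13.65
position: [623.8, 42.8, 46.7]
ee_rot: [0.722, -0.692, 0.0, -0.0]
contact_force: [-0.5, -0.7, 0.0]
gripper_width: 41.2
grasp_force: 0.0
```

Emit:
play_rows:
  series:
    - [0.6,0,0,0,0,-0.04]
    - [0,0,0,0,0,0]

```text
clock: 13.82
position: [624.4, 42.8, 46.7]
ee_rot: [0.72, -0.693, 0.0, -0.0]
contact_force: [1.1, 0.2, -0.1]
gripper_width: 40.9
grasp_force: 0.0
```

Emit:
play_rows:
  series:
    - [0.6,0,0,0,0,-0.04]
    - [0,0,0,0,0,0]

```text
clock: 13.98
position: [624.5, 42.8, 46.6]
ee_rot: [0.719, -0.695, -0.0, 0.0]
contact_force: [0.6, -0.1, 1.0]
gripper_width: 41.1
grasp_force: 0.6
```

Emit:
play_rows:
  series:
    - [0.6,0,0,0,0,-0.04]
    - [0,0,0,0,0,0]

```text
clock: 14.15
position: [624.6, 42.6, 46.6]
ee_rot: [0.718, -0.697, -0.001, 0.001]
contact_force: [-2.9, -0.5, 2.3]
gripper_width: 40.9
grasp_force: 1.5
```

Emit:
play_rows:
  series:
    - [0.6,0,0,0,0,0]
    - [0,0,0,0,0,0]

```text
clock: 14.32
position: [624.7, 42.7, 46.5]
ee_rot: [0.718, -0.697, -0.001, 0.001]
contact_force: [-5.4, 1.1, 3.2]
gripper_width: 40.8
grasp_force: 2.5
```

```bash
python3 ang.py a7; python3 sw.py|head -1
```

```text
top strap angle 0.045 size (30.401206970214844, 103.62442016601562) centre [623.5 -73.5]
scene strap angle 0.038 size (31.951385498046875, 111.76339721679688) centre [626.4 -71.6]
[624.71  42.65  46.56] 0.02983718094213637 [-4.6  0.4  3.8] 41.12756463235958
```

The strap met the screw at about x = 624.5, with an angle of about 0.04 rad beyond parallel. I'll now press up in steps.

Emit:
play_rows:
  series:
    - [0.8,0,0,0,0,0]
    - [0.8,0,0,0,0,0]
    - [0.8,0,0,0,0,0]
    - [0,0,0,0,0,0]

```text
clock: 14.75
position: [624.9, 42.6, 46.4]
ee_rot: [0.717, -0.697, -0.003, 0.003]
contact_force: [-9.5, 2.4, 8.4]
gripper_width: 41.0
grasp_force: 4.9
```

```bash
python3 sw.py|head -1
```

```text
[624.92  42.6   46.42] 0.029273280443899583 [-9.5  2.4  8.4] 41.03688293874768
```

Emit:
play_rows:
  series:
    - [0.8,0,0.3,0,0,0]
    - [0.8,0,0.3,0,0,0]
    - [0.8,0,0.3,0,0,0]
    - [0,0,0,0,0,0]

```text
clock: 15.08
position: [625.1, 42.6, 46.3]
ee_rot: [0.717, -0.697, -0.004, 0.005]
contact_force: [-13.8, 4.1, 6.4]
gripper_width: 41.4
grasp_force: 6.5
```

Emit:
play_rows:
  series:
    - [0.8,0,0.3,0,0,0]
    - [0.4,0,0.2,0,0,0]
    - [0,0,0,0,0,0]

```text
clock: 15.33
position: [625.2, 42.5, 46.3]
ee_rot: [0.717, -0.697, -0.005, 0.006]
contact_force: [-14.4, 5.1, 6.6]
gripper_width: 41.3
grasp_force: 7.3
```

Emit:
play_rows:
  series:
    - [0.7,0,0.3,0,0,0]
    - [0.7,0,0.2,0,0,0]
    - [0,0,0,0,0,0]
    - [0,0,0,0,0,0]

```text
clock: 15.67
position: [625.3, 42.5, 46.3]
ee_rot: [0.717, -0.697, -0.006, 0.007]
contact_force: [-15.8, 5.0, 6.0]
gripper_width: 40.8
grasp_force: 8.2
```

Emit:
play_rows:
  series:
    - [0,0,0,0,0,0]
    - [0,0,0,0,0,0]
    - [0,0,0,0,0,0]

```text
clock: 15.92
position: [625.3, 42.5, 46.2]
ee_rot: [0.717, -0.697, -0.006, 0.007]
contact_force: [-16.6, 4.7, 6.6]
gripper_width: 40.8
grasp_force: 8.2
```

Emit:
play_rows:
  series:
    - [0,0,0,0,0,0]
    - [0,0,0,0,0,0]
    - [0,0,0,0,0,0]

```text
clock: 16.17
position: [625.3, 42.5, 46.3]
ee_rot: [0.717, -0.697, -0.006, 0.007]
contact_force: [-16.6, 5.5, 6.8]
gripper_width: 40.8
grasp_force: 8.2
```

Emit:
play_rows:
  series:
    - [0.5,0,0.2,0,0,0]
    - [0.5,0,0.2,0,0,0]
    - [0,0,0,0,0,0]
    - [0,0,0,0,0,0]

```text
clock: 16.5
position: [625.3, 42.5, 46.2]
ee_rot: [0.717, -0.697, -0.007, 0.008]
contact_force: [-17.9, 5.9, 6.2]
gripper_width: 41.3
grasp_force: 8.9
```

Emit:
play_rows:
  series:
    - [0,0,0,0,0,0]
    - [0,0,0,0,0,0]
    - [0,0,0,0,0,0]
    - [0,0,0,0,0,0]
    - [0,0,0,0,0,0]

```text
clock: 16.92
position: [625.3, 42.5, 46.2]
ee_rot: [0.717, -0.697, -0.007, 0.008]
contact_force: [-17.4, 6.0, 6.0]
gripper_width: 41.4
grasp_force: 8.9
```

Emit:
play_rows:
  series:
    - [0,0,0,0,0,0]
    - [0,0,0,0,0,0]
    - [0,0,0,0,0,0]

```text
clock: 17.17
position: [625.3, 42.5, 46.2]
ee_rot: [0.717, -0.697, -0.007, 0.008]
contact_force: [-18.1, 6.2, 5.9]
gripper_width: 41.2
grasp_force: 8.9
```

Emit:
play_rows:
  series:
    - [0.5,0,0.2,0,0,0]
    - [0.5,0,0.2,0,0,0]
    - [0,0,0,0,0,0]
    - [0,0,0,0,0,0]

```text
clock: 17.5
position: [625.4, 42.5, 46.2]
ee_rot: [0.717, -0.697, -0.008, 0.009]
contact_force: [-18.5, 5.5, 5.7]
gripper_width: 41.0
grasp_force: 9.6
```

Emit:
play_rows:
  series:
    - [0,0,0,0,0,0]
    - [0,0,0,0,0,0]
    - [0,0,0,0,0,0]
    - [0,0,0,0,0,0]

```text
clock: 17.83
position: [625.4, 42.5, 46.2]
ee_rot: [0.717, -0.697, -0.008, 0.009]
contact_force: [-20.0, 6.3, 5.6]
gripper_width: 40.9
grasp_force: 9.6
```

Emit:
play_rows:
  series:
    - [0,0,0,0,0,0]
    - [0,0,0,0,0,0]
    - [0,0,0,0,0,0]
    - [0,0,0,0,0,0]

```text
clock: 18.17
position: [625.4, 42.5, 46.2]
ee_rot: [0.717, -0.697, -0.008, 0.009]
contact_force: [-19.4, 5.9, 6.2]
gripper_width: 41.3
grasp_force: 9.6
```

Emit:
play_rows:
  series:
    - [-1,0,-0.15,0,0,0]
    - [-1,0,-0.15,0,0,0]
    - [-1,0,-0.15,0,0,0]
    - [-1,0,-0.15,0,0,0]
    - [-1,0,-0.15,0,0,0]
    - [-1,0,-0.15,0,0,0]
    - [-1,0,-0.15,0,0,0]
    - [-1,0,-0.15,0,0,0]
    - [-1,0,-0.15,0,0,0]
    - [0,0,0,0,0,0]

```text
clock: 19.0
position: [624.8, 42.6, 46.8]
ee_rot: [0.717, -0.697, -0.001, 0.002]
contact_force: [-5.0, 0.6, -4.3]
gripper_width: 40.9
grasp_force: 2.4
```

Emit:
play_rows:
  series:
    - [-1,0,0,0,0,0]
    - [-1,0,0,0,0,0]
    - [-1,0,0,0,0,0]
    - [0,0,0,0,0,0]
    - [0,0,0,0,0,0]

```text
clock: 19.42
position: [624.5, 42.9, 48.8]
ee_rot: [0.718, -0.696, 0.001, -0.001]
contact_force: [-1.3, 0.2, -1.3]
gripper_width: 41.0
grasp_force: 0.6
```

```bash
python3 ang.py a8; python3 sw.py|head -1
```

```text
top strap angle 0.041 size (30.527769088745117, 103.60855865478516) centre [623.6 -73.4]
scene strap angle 0.038 size (31.951385498046875, 109.26815032958984) centre [626.5 -72.9]
[624.5   42.91  48.72] 0.030311732633780404 [-1.3 -1.6 -1.4] 41.304015175943285
```

Emit:
play_rows:
  series:
    - [-1,0,0,0,0,0]
    - [-1,0,0,0,0,0]
    - [-1,0,0,0,0,0]
    - [-1,0,0,0,0,0]
    - [-1,0,0,0,0,0]
    - [0,0,0,0,0,0]
    - [0,0,0,0,0,0]

```text
clock: 20.1
position: [618.6, 42.9, 48.1]
ee_rot: [0.718, -0.696, 0.0, -0.0]
contact_force: [0.2, 0.3, -0.1]
gripper_width: 41.4
grasp_force: 0.0
```

```bash
python3 ang.py a9; python3 sw.py|head -1
```

```text
top strap angle 0.043 size (30.593292236328125, 109.34762573242188) centre [623.3 -70.6]
scene strap angle 0.038 size (31.951385498046875, 116.75360107421875) centre [626.3 -69.1]
[618.56  42.84  48.09] 0.030139649797648844 [-0.1  0.3  0.4] 41.18968321968487
```

Both fingers are clear of the strap, with zero force and the strap angle unchanged. I'll lift straight up and move away to see the catch.

Emit:
play_rows:
  series:
    - [0,0,5,0,0,0]
    - [0,0,10,0,0,0]
    - [0,0,15,0,0,0]
    - [0,0,20,0,0,0]
    - [0,0,20,0,0,0]
    - [0,0,20,0,0,0]
    - [0,0,20,0,0,0]
    - [-20,-20,15,0,0,0]
    - [-30,-20,10,0,0,0]
    - [-30,-20,5,0,0,0]
    - [-30,-25,0,0,0,0]
    - [-30,-25,0,0,0,0]
    - [-30,-25,0,0,0,0]
    - [-25,-25,0,0,0,0]
    - [0,0,0,0,0,0]
    - [0,0,0,0,0,0]

```text
clock: 21.53
position: [422.6, -118.2, 189.4]
ee_rot: [0.717, -0.697, 0.001, -0.001]
contact_force: [1.0, 0.2, 0.6]
gripper_width: 41.1
grasp_force: 0.0
```

```bash
python3 ang.py a10; python3 sw.py|head -1; python3 - <<'E'
from h import *
a=cv2.imread('pics/a10t.png')[95:215,245:365]; b=cv2.imread('pics/a10s.png')[195:325,270:400]
cv2.imwrite('pics/c10.png',np.hstack([cv2.resize(a,(400,400),interpolation=cv2.INTER_CUBIC),cv2.resize(b,(400,400),interpolation=cv2.INTER_CUBIC)]))
E
```

```text
top strap angle 0.047 size (31.151845932006836, 136.35826110839844) centre [623.  -57.1]
scene strap angle 0.041 size (31.952783584594727, 138.84521484375) centre [625.7 -58.2]
[ 424.41 -117.14  189.11] 0.030128617548220115 [-0.2  0.7 -0.2] 40.660847538302434
```

View pics/c10.png

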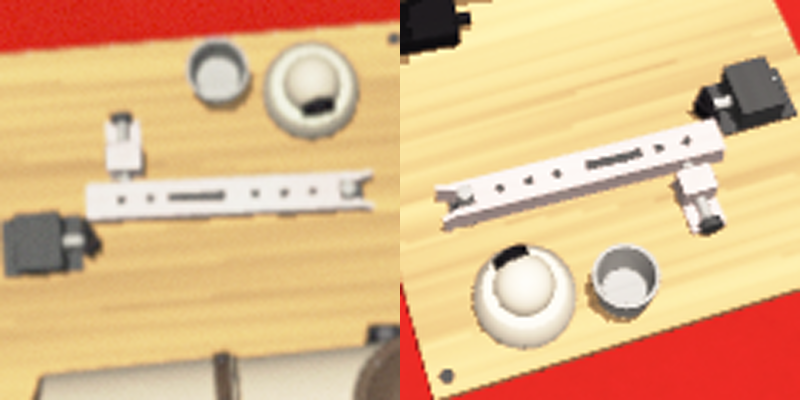

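Top view (left half): the strap lies against the screw at (122,180), with the nose tip at (100,243) sprung out behind the toe's −x corner at (88,218). The post sits at the slot bottom at (348,188). In both views the cup, dome and brick are where they started, and the arm is clear.

```bash
python3 -c "
from bench import job_done; print(job_done())"
```

```text
the job is handed in; nothing more can be done
None
```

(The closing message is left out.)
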